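# Hang up the headphones and fasten the case

## Task

The wooden tool case is sold: take the headphones off its lid and hang them by the headband over the wooden display rail, one ear cup on each side of the bar, lowering them on without dropping them. Then swing the case's hasp right over and down, fully home over the catch on the front of the case. Leave the other goods where they stand.

Things in the scene. Friction and masses are not known exactly. Their poses are not given: they have to be found in the camera images.
- headphones: Black and grey rigid headphones, 0.22 kg, standing on the case lid, headband up: 164 mm across (own x, cup to cup), 60 mm deep (y), 158 mm high. Origin: centre, level with the cups' undersides. Cups 30 x 60 x 66 mm high, centred at x = +-67 mm. Mid-headband is a straight pad 60 mm long (x), 26 mm wide (y), 18 mm thick, z = 140 to 158 mm: grip it across its width.
- band_under (a point): Middle of the underside of the headband's pad, 140 mm above the headphones' origin: the place that rests on the bar.
- rail: Display rail, fixed: a round wooden bar 16 mm thick and 280 mm long along its own y, on two thin steel posts 128 mm either side of the middle, each with a flat foot 120 mm long in x, 8 mm high. Origin on the table under the bar's middle.
- rail_mid (a point): Top of the bar at its middle, 165 mm above the table; axes as the rail's.
- case: Closed wooden tool case with steel corners, fixed, 160 (x) x 220 (y) x 100 mm high. Origin: centre of its underside; its front, with catch and hasp, faces its own -x.
- hasp_hinge (a point): Middle of the hasp's hinge axis, which runs along the case's y at the upper front edge: 86 mm in front of the case's origin (x = -86), 100 mm high. Axes as the case's.
- hasp (a joint): Angle of the hasp (rad): 0 = hanging straight down in front of the case, home over the catch (limit); 1.57 = level, pointing away from the case's front; 3.14 = upright; more = leaning back over the lid (limit 3.9). Stiff hinge (about 0.06 N m of friction): it stays where it is left.
- hasp_end (a point): Middle of the free end of the hasp, on its outer face. The hasp is a steel plate 75 mm long from the hinge axis, 40 mm wide, 4 mm thick, with a slot 48 to 66 mm from the axis for the catch, a wire staple 48 to 66 mm below the hinge axis that stands 9 mm out through the slot.
- jar: Bystander: amber jar, 60 mm wide, 100 mm high. Origin: centre of its underside.
- vase: Bystander: terracotta vase, 68 mm wide, 130 mm high. Origin: centre of its underside.
- mug: Bystander: white mug, 72 mm wide and 85 mm high, handle at its own +y. Origin: centre of its underside.
- candlestick: Bystander: brass candlestick, foot 84 mm wide, 115 mm high. Origin: centre of its underside.
- wrench: Bystander: a wrench lying flat, handle to its own -x. Origin: on its underside, near the middle.

How it is judged (in metres and radians):
On the way, in this order (a step that is already met when the one before it is completed fails the run):
1. the headphones hang on the rail, let go and still (x of band_under in the frame of rail_mid between -0.03 and 0.03 m and y of band_under in the frame of rail_mid between -0.115 and 0.115 m and z of band_under in the frame of rail_mid between -0.012 and 0.015 m and angle between headphones's own z axis and vertical below 0.4 rad and angle between the y axis of headphones and the y axis of rail, either way round below 0.5 rad and contact force between headphones and rail above 0.5 N and contact force between the fingers and headphones below 0.1 N and linear speed of headphones below 0.05 m/s), for 0.2 s.
2. the hasp is down over the catch (value of joint hasp below 0.15 rad), for 0.1 s.
At the end, for the whole second after the job is handed in: Headphones at rest, released, on the bar: band underside within 30 mm sideways of the bar, 12 mm below to 15 mm above its top, within 115 mm of its middle; upright within 0.4 rad, square across the bar within 0.5 rad. Hasp within 0.15 rad of straight down (all of step 1 and angular speed of headphones below 0.5 rad/s and value of joint hasp below 0.15 rad); the robot touches nothing.
It fails at once if the headphones are dropped (moving faster than 0.7 m/s with the fingers off them) (linear speed of headphones above 0.7 m/s and contact force between the fingers and headphones below 0.05 N).
It fails at once if another thing on the table is pushed more than 40 mm or knocked over (distance of any of jar, vase, mug, candlestick, wrench from where it was at the start of the episode above 0.04 m or angle between any of jar, vase, mug, candlestick, wrench's own z axis and vertical above 0.5 rad).
It also fails if it takes over 64 s, if anything falls off the work surface, if the arm or the gripper's body presses on something with over 40 N, if the wrist force passes 120 N, or if a joint passes its speed limit or range.

## Robot

A 6-joint arm with a two-finger parallel gripper is mounted at the origin on the work surface. World frame = base frame: x ahead of the robot, y to its left, z up, the work surface at z = 0. Lengths are in mm, angles in rad, forces in N, time in s.
With the tool pointing down it reaches from about 350 to 975 mm from the base axis. Payload 7.1 kg.
Tool frame: the origin (TCP) lies between the finger pads; the fingertips stand 17 mm ahead of it and the grasp point (between the pads) lies 2 mm behind it (tip_reach is the y of the fingertips in the tool frame, in mm); y points along the fingers, x is the direction in which the jaws open and shut, and the axes are right-handed (so a half turn about y gives the same grasp; the last joint's range is limited). The gripper opens to 88 mm and grips with 3 to 60 N. Pads are 20 mm wide; open, the fingers measure 115 mm over their backs; the gripper's body (75 mm by 178 mm) begins 61 mm behind the grasp point.
Start: joints at [1.143, 0.423, 1.63, -0, 1.089, -0.019], TCP at [248.41, 573.496, 239.675] pointing down, gripper open.
Joint ranges: [-3, 3], [-0.9, 2.11], [0.09, 2.58], [-1.31, 4.45], [0.11, 2.69], [-2.54, 2.54]. Speed limits (rad/s): [2.39, 2.39, 3.01, 3.14, 3.14, 3.14].

## Interface

Orientations are given as a rotation vector (axis times angle).
In Python, from workcell import get_obs, get_image, camera_model, close_job, silhouettes, tip_of, tip_reach gives the robot as it stands. The module is installed in compiled form; this text tells all that it offers.
- The arm moves only by the tool arm_command, never from a script. Its argument "targets" is a list of rows, each a list of 4 numbers: the shift along the tool's x, y, z in mm, then the turn about the tool's y in rad. A call has 1 to 20 rows; each row shifts and turns the commanded pose from where the row before left it, along the tool's axes as they then stand; what a row does not reach is not made up. A row lasts 1/12 s, in which the tool goes at most 41.7 mm and 7.16 degrees, less where a joint would pass 70% of its speed; a pose out of reach is approached as far as the arm can. A call is refused whole if a number of a shift passes 41.7 or a number of a turn 0.125, either way. A call with a gripper value outside its range is refused whole. "gripper" is the opening in per cent of the stroke, from 0 (shut) to 100 (fully open), set as the call begins (left out, the last holds). The fingers move at their own pace and stop on an object; the grip force is fixed at half the most. Time passes only in rows, so rows that do not move let the fingers close. It gives the time, the measured TCP pose, the force and the opening at its end, in the units of the state.
- get_obs(): the state, without advancing time (a new reading comes with each control period).
- get_image(name): name is "side" or "top" or "wrist"; returns the picture (384x512x3 uint8, blue, green, red); there is no depth.
- camera_model(name): a dict with "mtx" (3x3 intrinsics, pixels), "dist" ([k1, k2, p1, p2, k3] as OpenCV has them; the pictures are not rectified), "position" and "orientation" of the camera in the world. Camera axes: x right, y up, looking along -z (the intrinsics and any distortion apply to the point x, -y, -z); pixel columns grow to the right and rows downward; lengths in mm; the calibration is good to about 2 mm. A picture is of the moment at which its call begins: read the wrist's pose just before it. camera_model takes no time and is no camera call; for the wrist camera it gives the pose at the moment of the call.
- close_job(): hands the job in, once; it reports no verdict.
Trained networks look in the newest picture that a camera, given by its name, has taken for a name from the list of things; names that differ only in an ending like _2 or _b are one class to them, and where a whole thing is asked for, a point or a joint stands for the part that bears it (a point fixed in the world has none). Each returns a list of dicts, best first, with "conf" (0 to 1); they miss things now and then, are a little off and sometimes report something else, mostly with a low value. They report only what shows in the picture. A call takes as long as a camera call.
- silhouettes(camera, thing): "pixels" (384x512 bool, what is visible of it) and "at" ([column, row] in pixels, amid what is visible of it).
- tip_of(camera, thing): "at" ([column, row] in pixels: a listed point, or the origin of a listed thing).
The state is a dict: "t": time; "qpos": joint angles; "qvel": joint speeds; "joint_torque": joint torques, N m; "ee_pos": TCP position; "orientation": TCP orientation; "ft_force": force on the tool from outside, world axes, zero at the start; "moment": the same for the moment, N m; "width": finger opening in mm.
Only numpy, scipy, OpenCV 4.12 (cv2) and the standard library are available. Lean on these libraries where they do the work, as an engineer would, in place of code of your own. Each camera call takes 0.05 s, during which the arm holds its last target. There are 200 camera calls.

## Working session

There is one attempt and no reset: what is moved stays moved. The work goes in short steps, Python scripts to look and compute and a tool call to move; the robot and the scene stay as the last step left them, time stands still between calls to the robot, and variables do not carry over. Pictures are saved under pics/ and viewed, about 8 in all and at most 12, crops included, and the job is handed in when it is done.

Besides the shell and the picture viewer there is one more tool, called after "Emit:" as name(argument=value, ...) on one line, values as JSON. arm_command: Moves the arm, as the interface text tells. Its arguments: {"type":"object","properties":{"targets":{"type":"array","items":{"type":"array","items":{"type":"number"}}},"gripper":{"type":"number"}},"required":["targets"]}

```bash
mkdir -p pics; python3 - <<'E'
from workcell import *
import cv2,numpy as np
o=get_obs();print({k:np.round(v,3).tolist() for k,v in o.items()}, tip_reach)
for n in("side","top"):
    im=get_image(n);cv2.imwrite(f"pics/{n}0.png",im);m=camera_model(n);print(n,m)
    for t in["headphones","band_under","rail","rail_mid","case","hasp_hinge","hasp_end","jar","vase","mug","candlestick","wrench"]:
        print(t,[(np.round(d["at"]).tolist(),round(d["conf"],2)) for d in tip_of(n,t)[:2]])
E
```

```text
{'t': 0.0, 'qpos': [1.143, 0.424, 1.631, -0.0, 1.089, -0.019], 'qvel': [-0.001, -0.001, 0.001, -0.0, -0.001, 0.001], 'joint_torque': [0.002, -54.462, -27.367, 0.065, 0.023, -0.0], 'ee_pos': [248.185, 572.994, 238.888], 'orientation': [-1.376, -0.902, 0.904], 'ft_force': [-0.023, 0.377, 0.331], 'moment': [-0.035, -0.012, -0.007], 'width': 87.764} 17.0
side {'mtx': array([[421.184991  ,   0.        , 249.23828109],
       [  0.        , 421.184991  , 189.74617668],
       [  0.        ,   0.        ,   1.        ]]), 'dist': array([-0.06443911,  0.        ,  0.        ,  0.        ,  0.        ]), 'position': array([ -21.72320742, -538.7630469 ,  789.32001914]), 'orientation': array([ 0.81812703, -0.3401808 , -0.73936671])}
headphones [([210.0, 138.0], 0.67)]
band_under [([205.0, 95.0], 0.67), ([136.0, 223.0], 0.47)]
rail []
rail_mid [([362.0, 213.0], 0.86), ([137.0, 224.0], 0.33)]
case [([212.0, 164.0], 0.73), ([362.0, 214.0], 0.35)]
hasp_hinge [([187.0, 153.0], 0.72)]
hasp_end [([194.0, 128.0], 0.79)]
jar [([240.0, 240.0], 0.91)]
vase [([284.0, 206.0], 0.63)]
mug [([264.0, 358.0], 0.
[... 195 characters left out ...]
, 193.88603427],
       [  0.        ,   0.        ,   1.        ]]), 'dist': array([-0.08374743,  0.        ,  0.        ,  0.        ,  0.        ]), 'position': array([ 348.83915503,  -21.07054913, 1312.34483452]), 'orientation': array([ 0.13713372, -0.11162178, -1.55030188])}
headphones []
band_under [([160.0, 153.0], 0.73), ([169.0, 164.0], 0.46)]
rail []
rail_mid [([344.0, 170.0], 0.8)]
case [([181.0, 172.0], 0.73), ([170.0, 164.0], 0.26)]
hasp_hinge [([177.0, 191.0], 0.85)]
hasp_end [([169.0, 179.0], 0.55)]
jar [([264.0, 220.0], 0.65)]
vase [([263.0, 168.0], 0.85)]
mug [([338.0, 276.0], 0.75)]
candlestick [([264.0, 134.0], 0.72)]
wrench [([341.0, 168.0], 0.72), ([191.0, 266.0], 0.69)]
```

```bash
cat > h.py <<'E'
import cv2,numpy as np
from scipy.spatial.transform import Rotation as R
from scipy.optimize import least_squares
from workcell import *
def proj(m,P):
    P=np.atleast_2d(P).astype(float);p=R.from_rotvec(m["orientation"]).inv().apply(P-m["position"])*[1,-1,-1]
    return cv2.projectPoints(p,np.zeros(3),np.zeros(3),m["mtx"],m["dist"])[0].reshape(-1,2)
def ray(m,px):
    u=cv2.undistortPoints(np.array([[px]],float),m["mtx"],m["dist"])[0,0]
    return m["position"],R.from_rotvec(m["orientation"]).apply([u[0],-u[1],-1])
def atz(m,px,z):
    c,d=ray(m,px);return c+d*(z-c[2])/d[2]
def tri(obs):
    f=lambda P:np.concatenate([(proj(m,P)-px).ravel() for m,px in obs])
    r=least_squares(f,[400,100,100]);return r.x.round(1),r.fun.round(1)
E
python3 - <<'E'
from h import *
s=camera_model("side");t=camera_model("top")
for n,a,b in[("band",(205,95),(160,153)),("railmid",(362,213),(344,170)),("hinge",(187,153),(177,191)),("end",(194,128),(169,179)),("case",(212,164),(181,172)),("jar",(240,240),(264,220)),("vase",(284,206),(263,168)),("mug",(264,358),(338,276)),("cand",(313,187),(264,134)),("wrench",(135,224),(191,266))]:
    print(n,*tri([(s,a),(t,b)]))
a=cv2.imread("pics/side0.png");b=cv2.imread("pics/top0.png")
cv2.imwrite("pics/a.png",cv2.resize(a,(800,600),interpolation=3));cv2.imwrite("pics/b.png",cv2.resize(b[60:348,100:484],(800,600),interpolation=3))
E
```

```text
band [632.1 279.9 241.9] [ 0.1 -0.  -0.1  0.1]
railmid [ 608.6 -251.7  169. ] [-0.4  0.1  0.5 -0.4]
hinge [542.7 260.8 103.1] [ 1.6 -0.2 -1.1  1.5]
end [573.7 267.9 167.4] [-0.4  0.   0.3 -0.3]
case [627.8 267.1  14.8] [-0.2  0.   0.2 -0.2]
jar [471.  -15.9  11.4] [-0.3  0.   0.3 -0.3]
vase [646.7  -9.1   7.4] [-0.1  0.   0.1 -0.1]
mug [ 293.9 -264.6  -11.3] [-0.8  0.1  0.8 -1. ]
cand [769.1 -12.    3.5] [-0.6  0.1  0.5 -0.5]
wrench [316.8 219.7  10.9] [-0.5  0.   0.3 -0.5]
```

View pics/a.png

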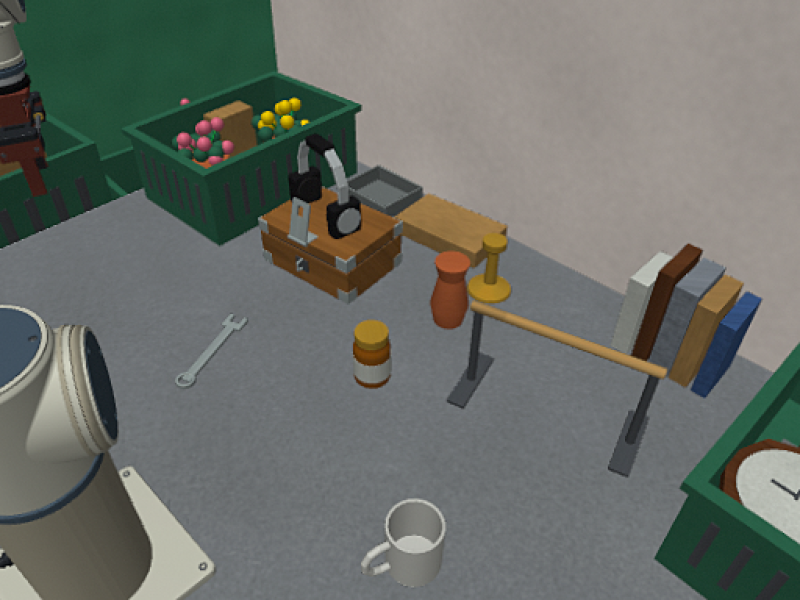

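View pics/b.png

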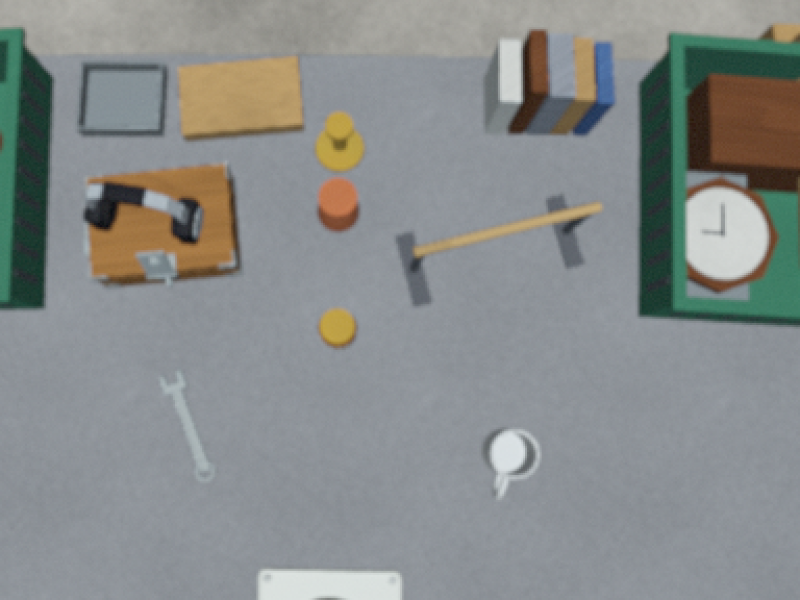

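The side view shows the headphones on the case, with cups at about (305,185) and (345,217), and the hasp leaning back over the lid at about (300,215). The top crop shows the bar from (415,253) to (600,207). Next I'll triangulate these hand-read points.

```bash
cat >> h.py <<'E'
def silmatch(): pass
E
python3 - <<'E'
from h import *
s=camera_model("side");t=camera_model("top")
S=lambda x,y:(x*.64,y*.64); T=lambda x,y:(100+.48*x,60+.48*y)
z=lambda p,h:atz(t,T(*p),h).round(0)
a,b=z((415,253),157),z((600,207),157);print("rail",a,b,(a+b)/2,np.linalg.norm(a-b),np.degrees(np.arctan2(*(a-b)[1::-1])))
print(tri([(s,S(474,307)),(t,T(415,253))]),tri([(s,S(663,373)),(t,T(600,207))]))
for p in[(85,178),(228,165),(238,265),(92,278)]:print("lid",z(p,100))
print("cupL",tri([(s,S(305,185)),(t,T(100,208))]),"cupR",tri([(s,S(346,217)),(t,T(187,220))]))
o=get_obs();print(R.from_rotvec(o["orientation"]).as_matrix().round(3))
for n in("side","top"):
    get_image(n);d=silhouettes(n,"headphones");print(n,[(x["conf"],x["at"],x["pixels"].sum()) for x in d[:2]])
    if d:np.save(f"hp_{n}.npy",d[0]["pixels"])
E
```

```text
rail [ 573. -119.  157.] [ 645. -387.  157.] [ 609. -253.  157.] 277.5031531352392 105.03781590358226
(array([ 574.3, -119.6,  155.9]), array([-0.4,  0.1,  0.3, -0.3])) (array([ 642.8, -383.8,  161.9]), array([ 0.4, -0.1, -0.5,  0.4]))
lid [694. 384. 100.]
lid [717. 163. 100.]
lid [562. 142. 100.]
lid [539. 362. 100.]
cupL (array([638.5, 344.7, 138.2]), array([-0.3,  0. ,  0.2, -0.3])) cupR (array([623.9, 214. , 132.8]), array([-0.6,  0.1,  0.4, -0.5]))
[[ 0.398 -0.    -0.918]
 [ 0.918  0.     0.398]
 [ 0.    -1.     0.   ]]
side [(0.58, [204.5, 121.9], np.int64(1388))]
top [(0.95, [171.6, 161.8], np.int64(925))]
```

Emit:
arm_command(targets=[[0, -11, 0, 0.116], [0, -11, 0, 0.116], [0, -11, 0, 0.116], [0, -11, 0, 0.116], [0, -11, 0, 0.116], [0, -11, 0, 0.116], [0, -11, 0, 0.116], [0, -11, 0, 0.116], [0, -11, 0, 0.116], [0, -11, 0, 0.116], [0, -11, 0, 0.116]], gripper=100)

```text
t: 2.42
ee_pos: [248.4, 573.4, 361.2]
orientation: [-1.569, 0.094, -0.094]
ft_force: [1.2, -0.1, -0.2]
width: 87.7
```

Emit:
arm_command(targets=[[26, 0, -15.5, 0], [26, 0, -15.5, 0], [26, 0, -15.5, 0], [26, 0, -15.5, 0], [26, 0, -15.5, 0], [26, 0, -15.5, 0], [26, 0, -15.5, 0], [26, 0, -15.5, 0], [26, 0, -15.5, 0], [26, 0, -15.5, 0], [26, 0, -15.5, 0], [26, 0, -15.5, 0], [26, 0, -15.5, 0], [26, 0, -15.5, 0], [26, 0, -15.5, 0], [26, 0, -15.5, 0], [0, 0, 0, 0]])

```text
t: 3.83
ee_pos: [637.0, 276.2, 360.1]
orientation: [-1.57, 0.091, -0.094]
ft_force: [0.2, -0.1, -0.2]
width: 88.1
```

```bash
python3 - <<'E'
from h import *
o=get_obs();print(o["t"],o["ee_pos"],R.from_rotvec(o["orientation"]).as_matrix().round(3).tolist())
w=camera_model("wrist");im=get_image("wrist");cv2.imwrite("pics/w1.png",im);print(w["position"],w["orientation"])
for th in["band_under","headphones","hasp_hinge","hasp_end","case"]:print(th,[(d["at"],d["conf"]) for d in tip_of("wrist",th)[:2]])
d=silhouettes("wrist","headphones")
print([(x["conf"],x["at"],x["pixels"].sum()) for x in d])
P=lambda v:proj(w,[v]).round().tolist()
print("expect pad",P([632,280,258]),P([632,280,240]))
E
```

```text
3.8333 [636.98934264 276.23016913 360.13908175] [[0.993, 0.001, 0.118], [-0.118, -0.001, 0.993], [0.001, -1.0, -0.001]]
[646.87274359 356.80442662 505.01796428] [-0.29836514  0.01562171 -0.11795776]
band_under [([245.0, 177.8], 0.73)]
headphones [([247.6, 150.2], 0.71)]
hasp_hinge [([184.5, 170.5], 0.8)]
hasp_end []
case [([247.8, 150.9], 0.83)]
[(0.56, [243.9, 159.5], np.int64(5639))]
expect pad [[241.0, 189.0]] [[242.0, 183.0]]
```

View pics/w1.png

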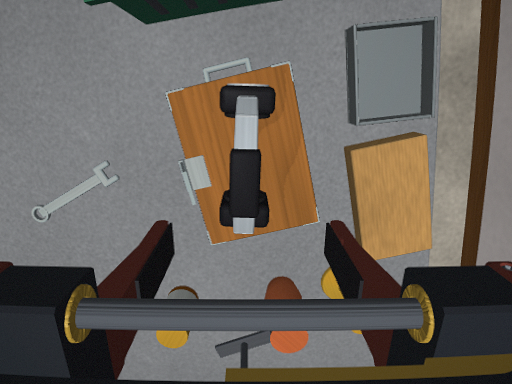

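The wrist view shows the pad as a dark strip at columns about 231–261, rows 150–195, with silver arms at (247,97) and (243,225).

```bash
python3 - <<'E'
from h import *
w=camera_model("wrist")
for p,zz in[((246,151),258),((246,178),258),((245,178),240),((231,165),258),((260,165),258)]:print(p,atz(w,p,zz).round(1))
for p in[(220,90),(274,90),(220,210),(268,210)]:print("cup",p,atz(w,p,166).round(1))
im=cv2.imread("pics/w1.png");c=cv2.resize(im[60:250,150:330],(720,760),interpolation=3)
cv2.imwrite("pics/w1c.png",cv2.resize(c,(568,600)))
# fit rigid model: x,y,yaw via silhouette: coarse
def model(x,y,a):
    Rz=R.from_euler("z",a).as_matrix();pts=[]
    for (cx,hx,hy,z0,z1) in[(67,15,30,100,166),(-67,15,30,100,166),(0,30,13,240,258)]:
        pts.append(np.array([[cx+i*hx,j*hy,k] for i in(-1,1) for j in(-1,1) for k in(z0,z1)])@Rz.T+[x,y,0])
    return pts
g=cv2.cvtColor(im,cv2.COLOR_BGR2GRAY)
dark=(g<70).astype(np.uint8);dark[250:]=0;dark[:60]=0;dark[:,:200]=0;dark[:,290:]=0
best=[]
for x in range(622,646,2):
  for y in range(268,292,2):
    for a in np.radians(np.arange(80,101,2)-6):
      m=np.zeros_like(dark)
      for p in model(x,y,a):cv2.fillConvexPoly(m,cv2.convexHull(proj(w,p).astype(np.float32)).astype(np.int32),1)
      best.append(((m&dark).sum()/(m|dark).sum(),x,y,np.degrees(a)))
best.sort(reverse=True);print(np.round(best[:6],3).tolist())
E
```

```text
(246, 151) [635.  315.8 258. ]
(246, 178) [632.4 293.3 258. ]
(245, 178) [630.8 288.5 240. ]
(231, 165) [621.5 305.7 258. ]
(260, 165) [645.1 303.  258. ]
cup (220, 90) [612.7 366.6 166. ]
cup (274, 90) [669.1 360.2 166. ]
cup (220, 210) [593.9 232.9 166. ]
cup (268, 210) [649.9 226.5 166. ]
[[0.75, 630.0, 286.0, 82.0], [0.746, 630.0, 286.0, 80.0], [0.744, 630.0, 284.0, 82.0], [0.739, 632.0, 286.0, 82.0], [0.734, 630.0, 288.0, 82.0], [0.732, 630.0, 284.0, 80.0]]
```

Emit:
arm_command(targets=[[-3.5, 0, 4.1, 0.01], [-3.5, 0, 4.1, 0.01], [0, 16.5, 0, 0], [0, 16.5, 0, 0], [0, 16.5, 0, 0], [0, 16.5, 0, 0], [0, 16.5, 0, 0], [0, 16.5, 0, 0], [0, 0, 0, 0]])

```text
t: 4.93
ee_pos: [625.2, 288.8, 258.0]
orientation: [-1.571, 0.109, -0.101]
ft_force: [-0.9, -0.5, 0.4]
width: 88.1
```

Emit:
arm_command(targets=[[0, 0, 0, 0], [0, 0, 0, 0], [0, 0, 0, 0], [0, 0, 0, 0], [0, 0, 0, 0], [0, 0, 0, 0], [0, 0, 0, 0], [0, 0, 0, 0], [0, 0, 0, 0]], gripper=0)

```text
t: 5.68
ee_pos: [627.7, 288.7, 261.8]
orientation: [-1.568, 0.105, -0.106]
ft_force: [-0.0, 0.6, 0.1]
width: 31.4
```

```bash
python3 - <<'E'
from h import *
o=get_obs();print(o["t"],o["ee_pos"],o["width"],o["ft_force"])
im=get_image("wrist");t=get_image("side")
cv2.imwrite("pics/g1.png",np.hstack([cv2.resize(t[60:200,130:290],(400,350)),cv2.resize(im,(400,350))]))
E
```

```text
5.6833 [627.70119737 288.71218354 261.80094784] 31.42346971629665 [-0.01218298  0.59253178  0.08390435]
```

View pics/g1.png

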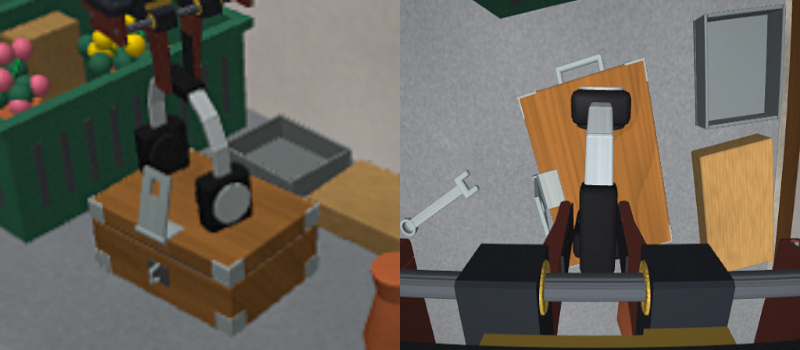

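The fingers straddle the pad near its middle and are still closing at 31 mm.

Emit:
arm_command(targets=[[0, 0, 0, 0], [0, 0, 0, 0], [0, 0, 0, 0], [0, 0, 0, 0], [0, 0, 0, 0]])

```text
t: 6.2
ee_pos: [627.5, 288.7, 261.6]
orientation: [-1.568, 0.105, -0.105]
ft_force: [0.3, -0.3, -0.2]
width: 25.8
```

Emit:
arm_command(targets=[[0, -5, 0, 0], [0, -5, 0, 0], [0, -5, 0, 0], [0, -10, 0, 0], [0, -10, 0, 0], [0, 0, 0, 0]])

```text
t: 6.7
ee_pos: [628.7, 289.3, 300.0]
orientation: [-1.566, 0.102, -0.108]
ft_force: [0.6, 0.6, -1.9]
width: 25.7
```

```bash
python3 - <<'E'
from h import *
P=[]
o=get_obs();print(o["t"],o["ee_pos"],o["width"],o["ft_force"],o["moment"])
im=get_image("wrist");t=get_image("side");print(get_obs()["ee_pos"])
cv2.imwrite("pics/g2.png",np.hstack([cv2.resize(t[40:190,130:290],(400,375)),cv2.resize(im,(400,375))]))
E
```

```text
6.7 [628.69872642 289.31706539 299.98707348] 25.724398875429213 [ 0.64269595  0.57237772 -1.91041426] [0.02341902 0.04610597 0.02184468]
[627.86631484 288.87796227 297.72779997]
```

View pics/g2.png

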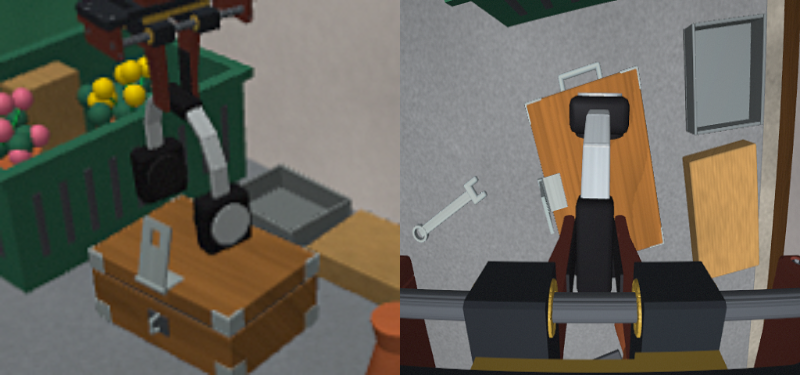

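Lifted cleanly. Next I'll raise further and turn.

Emit:
arm_command(targets=[[0, -16, 0, 0], [0, -16, 0, 0], [0, -16, 0, 0], [0, -16, 0, 0], [0, -16, 0, 0], [0, 0, 0, 0.098], [0, 0, 0, 0.098], [0, 0, 0, 0.098], [0, 0, 0, 0.098], [0, 0, 0, 0.098], [0, 0, 0, 0.098], [0, 0, 0, 0.098], [0, 0, 0, 0.098], [0, 0, 0, 0.098], [0, 0, 0, 0.098], [0, 0, 0, 0.098], [0, 0, 0, 0.098], [0, 0, 0, 0]])

```text
t: 8.3
ee_pos: [627.3, 288.6, 376.0]
orientation: [-1.321, 1.018, -1.017]
ft_force: [-0.5, -0.3, -2.4]
width: 26.1
```

Emit:
arm_command(targets=[[27, 0, -8.3, 0], [27, 0, -8.3, 0], [27, 0, -8.3, 0], [27, 0, -8.3, 0], [27, 0, -8.3, 0], [27, 0, -8.3, 0], [27, 0, -8.3, 0], [27, 0, -8.3, 0], [27, 0, -8.3, 0], [27, 0, -8.3, 0], [27, 0, -8.3, 0], [27, 0, -8.3, 0], [27, 0, -8.3, 0], [27, 0, -8.3, 0], [27, 0, -8.3, 0], [27, 0, -8.3, 0], [27, 0, -8.3, 0], [27, 0, -8.3, 0], [20, 0, -6, 0], [0, 0, 0, 0]])

```text
t: 9.97
ee_pos: [607.2, -244.0, 376.1]
orientation: [-1.323, 1.015, -1.016]
ft_force: [0.0, 0.7, -2.1]
width: 25.8
```

```bash
python3 - <<'E'
from h import *
P=[]
for n in("wrist","side","top"):
    w=camera_model(n);im=get_image(n);o=get_obs();P.append(o["ee_pos"]);cv2.imwrite(f"pics/{n}3.png",im)
    for th in("rail_mid","band_under"):print(n,th,[(d["at"],d["conf"]) for d in tip_of(n,th)[:2]])
    print(proj(w,[608.5,-252,165]).round())
M=R.from_rotvec(get_obs()["orientation"]).as_matrix()
print(np.mean(P,0),M.round(3).tolist(),o["width"],o["t"],np.degrees(np.arctan2(M[1,0],M[0,0])))
a=cv2.imread("pics/wrist3.png");b=cv2.imread("pics/side3.png");c=cv2.imread("pics/top3.png")
cv2.imwrite("pics/m3.png",np.hstack([cv2.resize(b[80:330,280:480],(400,500)),cv2.resize(a,(400,300)).repeat(1,0) if 0 else cv2.resize(a,(400,500))]))
E
```

```text
wrist rail_mid [([249.6, 242.2], 0.26)]
wrist band_under [([248.5, 241.9], 0.8)]
[[256. 165.]]
side rail_mid [([359.9, 213.1], 0.76)]
side band_under []
[[361. 215.]]
top rail_mid []
top band_under []
[[344. 170.]]
[ 607.70850972 -240.12359837  376.4263273 ] [[0.259, 0.0, 0.966], [-0.966, 0.0, 0.259], [-0.0, -1.0, 0.0]] 25.752715292564595 10.3167 -74.96916089916073
```

View pics/m3.png

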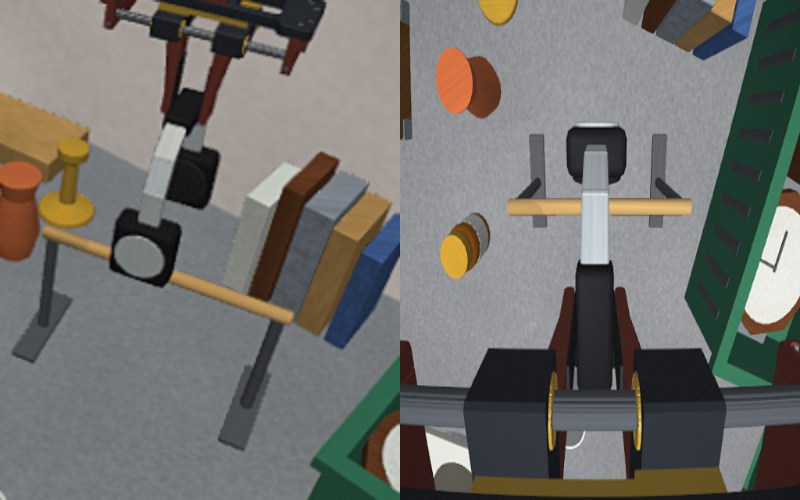

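The bar shows horizontal in the wrist view at row about 159, columns 138–371, crossing the headphones squarely.

```bash
python3 - <<'E'
from h import *
w=camera_model("wrist");print(proj(w,[[608.5,-252,157],[608.5,-252,165]]))
im=cv2.imread("pics/wrist3.png")
for c in(170,200,330,350):
    col=im[140:180,c].astype(int);print(c,[140+i for i in range(40) if col[i,2]-col[i,0]>60])
for c,r in((170,159),(350,159)):print(atz(w,(c,r),157).round(1))
print(get_obs()["ee_pos"])
E
```

```text
[[259.15531281 164.81241445]
 [259.37008181 166.3408253 ]]
170 [153, 154, 155, 156, 157, 158, 159, 160, 161, 162, 163, 164]
200 [153, 154, 155, 156, 157, 158, 159, 160, 161, 162, 163, 164]
330 [153, 154, 155, 156, 157, 158, 159, 160, 161, 162, 163, 164]
350 [153, 154, 155, 156, 157, 158, 159, 160, 161, 162, 163, 164]
[ 587.8 -146.5  157. ]
[ 643.9 -355.8  157. ]
[ 608.01307172 -239.28464563  376.81146686]
```

Emit:
arm_command(targets=[[5, 0, 3.5, 0], [5, 0, 3.5, 0], [0, 20, 0, 0], [0, 20, 0, 0], [0, 20, 0, 0], [0, 20, 0, 0], [0, 20, 0, 0], [0, 20, 0, 0], [0, 20, 0, 0], [0, 20, 0, 0], [0, 13, 0, 0], [0, 5, 0, 0], [0, 0, 0, 0], [0, 0, 0, 0]])

```text
t: 11.58
ee_pos: [617.8, -248.3, 199.3]
orientation: [-1.321, 1.014, -1.016]
ft_force: [0.7, 1.0, -0.7]
width: 25.5
```

```bash
python3 - <<'E'
from h import *
im=get_image("side");o=get_obs();print(o["ee_pos"],o["ft_force"],o["t"])
a=get_image("wrist")
cv2.imwrite("pics/m4.png",np.hstack([cv2.resize(im[120:270,280:440],(480,450),interpolation=3),cv2.resize(a,(320,450))]))
E
```

```text
[ 618.02448709 -248.44670084  199.87794384] [-0.40061572  0.3195689  -1.29023206] 11.6333
```

View pics/m4.png

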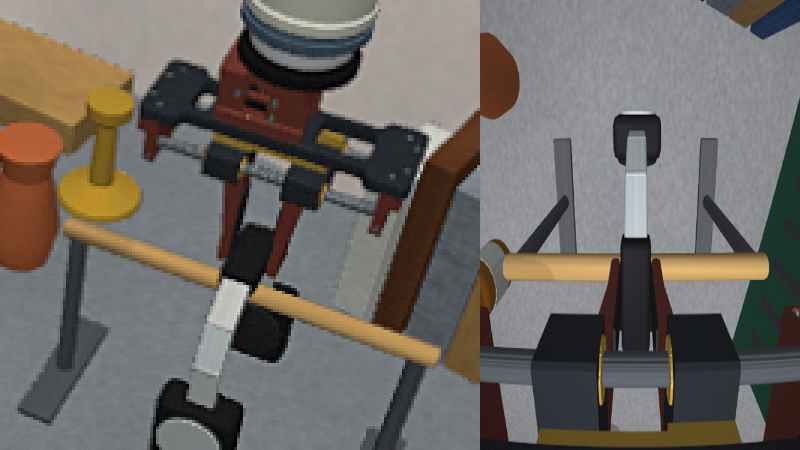

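The bar passes under the pad, with one cup on each side. Lowering slowly.

Emit:
arm_command(targets=[[0, 4, 0, 0], [0, 3, 0, 0], [0, 2, 0, 0], [0, 1, 0, 0], [0, 0, 0, 0], [0, 0, 0, 0]])

```text
t: 12.18
ee_pos: [617.2, -248.1, 188.6]
orientation: [-1.321, 1.015, -1.015]
ft_force: [0.3, -0.0, -1.8]
width: 25.4
```

Emit:
arm_command(targets=[[0, 1, 0, 0], [0, 0, 0, 0], [0, 0, 0, 0]])

```text
t: 12.43
ee_pos: [617.2, -248.1, 187.7]
orientation: [-1.321, 1.015, -1.015]
ft_force: [0.4, 0.2, -1.4]
width: 25.4
```

Emit:
arm_command(targets=[[0, 1, 0, 0], [0, 0, 0, 0], [0, 0, 0, 0]])

```text
t: 12.68
ee_pos: [617.1, -248.0, 186.6]
orientation: [-1.321, 1.015, -1.015]
ft_force: [-0.4, -0.1, -2.9]
width: 25.5
```

Emit:
arm_command(targets=[[0, 1, 0, 0], [0, 0, 0, 0], [0, 0, 0, 0]])

```text
t: 12.93
ee_pos: [617.3, -248.1, 186.0]
orientation: [-1.321, 1.015, -1.015]
ft_force: [-0.5, -0.1, 1.1]
width: 25.8
```

Emit:
arm_command(targets=[[0, 1, 0, 0], [0, 0, 0, 0], [0, 0, 0, 0]])

```text
t: 13.18
ee_pos: [617.4, -248.1, 185.8]
orientation: [-1.321, 1.014, -1.016]
ft_force: [-2.7, -0.6, 7.5]
width: 25.9
```

Contact made at about 186 mm. I'll ease off slightly and open.

Emit:
arm_command(targets=[[0, -1, 0, 0], [0, 0, 0, 0]])

```text
t: 13.35
ee_pos: [617.3, -248.1, 185.9]
orientation: [-1.321, 1.014, -1.015]
ft_force: [0.2, 1.5, 2.9]
width: 25.8
```

Emit:
arm_command(targets=[[0, 0, 0, 0], [0, 0, 0, 0], [0, 0, 0, 0], [0, 0, 0, 0], [0, 0, 0, 0], [0, 0, 0, 0]], gripper=70)

```text
t: 13.85
ee_pos: [617.2, -248.0, 185.6]
orientation: [-1.321, 1.015, -1.015]
ft_force: [0.8, 1.0, 0.0]
width: 60.4
```

```bash
python3 - <<'E'
from h import *
im=get_image("side");o=get_obs();print(o["ee_pos"],o["ft_force"],o["t"],o["width"])
a=get_image("wrist")
cv2.imwrite("pics/m5.png",np.hstack([cv2.resize(im[120:270,280:440],(480,450),interpolation=3),cv2.resize(a,(320,450))]))
E
```

```text
[ 617.17114133 -248.05460212  185.57826508] [ 0.23082182  0.50765375 -0.45824739] 13.9 61.035698159829515
```

View pics/m5.png

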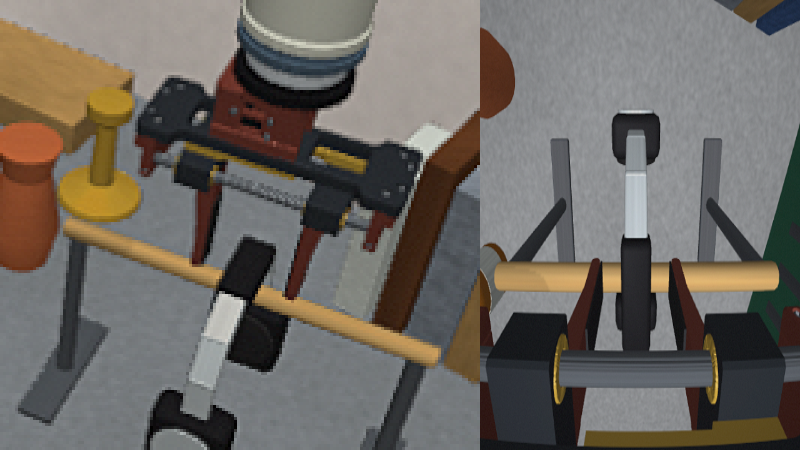

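The headphones hang on the bar and the fingers are clear. Retreating upwards, then on to the hasp.

Emit:
arm_command(targets=[[0, -8, 0, 0], [0, -12, 0, 0], [0, -20, 0, 0], [0, -25, 0, 0], [0, -25, 0, 0], [0, -25, 0, 0], [0, -25, 0, 0], [0, 0, 0, 0], [0, 0, 0, 0]])

```text
t: 14.7
ee_pos: [618.0, -248.4, 328.7]
orientation: [-1.32, 1.011, -1.019]
ft_force: [-0.1, 0.0, -0.3]
width: 61.5
```

Emit:
arm_command(targets=[[0, 0, 0, -0.119], [0, 0, 0, -0.119], [0, 0, 0, -0.119], [0, 0, 0, -0.119], [0, 0, 0, -0.119], [0, 0, 0, -0.119], [0, 0, 0, -0.119], [0, 0, 0, -0.119], [0, 0, 0, -0.119], [0, 0, 0, -0.119], [0, 0, 0, -0.119], [0, 0, 0, -0.119], [0, 0, 0, 0]], gripper=0)

```text
t: 15.78
ee_pos: [616.5, -247.8, 324.4]
orientation: [-1.568, -0.094, 0.098]
ft_force: [0.6, -0.3, -0.1]
width: 1.0
```

Emit:
arm_command(targets=[[3, 0, 30, 0], [3, 0, 30, 0], [3, 0, 30, 0], [3, 0, 30, 0], [3, 0, 30, 0], [3, 0, 30, 0], [3, 0, 30, 0], [3, 0, 30, 0], [3, 0, 30, 0], [3, 0, 30, 0], [3, 0, 30, 0], [3, 0, 30, 0], [3, 0, 30, 0], [3, 0, 30, 0], [3, 0, 30, 0], [3, 0, 30, 0], [0, 0, 30, 0], [0, 0, 0, 0]])

```text
t: 17.28
ee_pos: [603.6, 268.6, 324.7]
orientation: [-1.568, -0.091, 0.094]
ft_force: [-0.1, -0.1, -0.3]
width: 0.6
```

```bash
python3 - <<'E'
from h import *
P=[];obs={"hasp_hinge":[],"hasp_end":[],"band_under":[]}
for n in("wrist","side","top"):
    w=camera_model(n);im=get_image(n);P.append(get_obs()["ee_pos"]);cv2.imwrite(f"pics/{n}6.png",im)
    for th in obs:
        d=tip_of(n,th);print(n,th,[(x["at"],round(x["conf"],2)) for x in d[:2]])
        if d and d[0]["conf"]>.5:obs[th].append((w,d[0]["at"]))
for th,v in obs.items():
    if len(v)>1:
        print(th,*tri(v))
        if len(v)>2:print("  world only",*tri(v[1:]))
M=R.from_rotvec(get_obs()["orientation"]).as_matrix();print(np.mean(P,0),np.degrees(np.arctan2(M[1,0],M[0,0])),get_obs()["width"],get_obs()["t"])
b=cv2.imread("pics/side6.png")[70:270,110:450];a=cv2.imread("pics/wrist6.png")
cv2.imwrite("pics/m6.png",np.hstack([cv2.resize(b,(430,253)).repeat(1,0),cv2.resize(a,(370,253))])) if 0 else cv2.imwrite("pics/m6.png",np.vstack([cv2.resize(b,(500,294)),cv2.resize(a[:210],(500,206*1))]))
E
```

```text
wrist hasp_hinge [([201.5, 163.2], 0.8)]
wrist hasp_end [([211.0, 179.7], 0.66)]
wrist band_under []
side hasp_hinge [([189.7, 153.2], 0.64), ([262.7, 358.0], 0.63)]
side hasp_end [([192.5, 127.3], 0.7)]
side band_under [([362.3, 213.4], 0.7), ([362.2, 212.5], 0.57)]
top hasp_hinge [([175.1, 192.6], 0.89)]
top hasp_end [([170.3, 180.9], 0.57)]
top band_under [([340.6, 168.5], 0.86), ([334.3, 179.0], 0.18)]
hasp_hinge [546.5 260.3 100.8] [-0.5 -0.5  0.1 -0.2  1.2 -1.2]
  world only [545.  262.7  99.4] [-0.8  0.1  0.5 -0.7]
hasp_end [567.  262.3 175.2] [-0.2 -0.1  0.3  0.   0.1 -0.5]
  world only [565.6 262.1 175.9] [-0.1  0.   0.1 -0.1]
band_under [ 618.  -246.5  157.6] [-1.3  0.2  1.3 -1.2]
[604.58211459 264.03887985 325.26028471] 6.7076142748176055 0.5972385567556241 17.8833
```

View pics/m6.png

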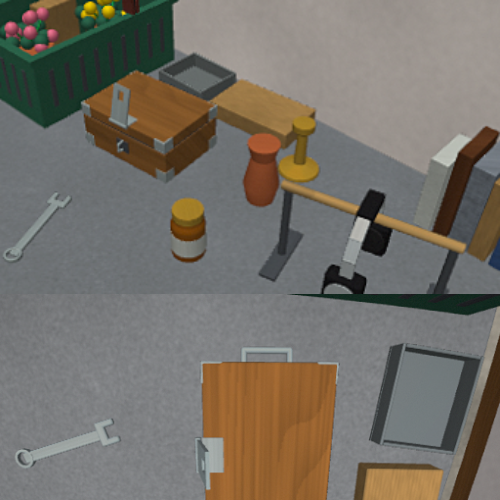

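The headphones hang on the bar at about (370,205) in the side view, and the hasp is upright, leaning back slightly. Fingers shut: I'll descend behind the hasp and sweep it over.

Emit:
arm_command(targets=[[0, 25, 0, 0], [0, 25, 0, 0], [0, 25, 0, 0], [0, 25, 0, 0], [0, 25, 0, 0], [0, 25, 0, 0], [0, 15, 0, 0], [0, 8, 0, 0], [0, 0, 0, 0], [0, 0, 0, 0]])

```text
t: 18.72
ee_pos: [605.1, 264.1, 153.0]
orientation: [-1.569, -0.093, 0.092]
ft_force: [0.9, -0.3, 0.6]
width: 0.4
```

Emit:
arm_command(targets=[[-8, 0, 0, 0], [-8, 0, 0, 0], [-6, 0, 0, 0], [-6, 0, 0, 0], [-6, 0, 0, 0], [-6, 0, 0, 0], [-6, 0, 0, 0], [-6, 0, 0, 0], [-6, 0, 0, 0], [-6, 0, 0, 0], [-6, 0, 0, 0], [-6, 0, 0, 0], [-6, 0, 0, 0], [0, 0, 0, 0], [0, 0, 0, 0]])

```text
t: 19.97
ee_pos: [522.7, 254.3, 152.6]
orientation: [-1.569, -0.092, 0.094]
ft_force: [-0.3, -0.2, 0.4]
width: 0.5
```

```bash
python3 - <<'E'
from h import *
w=camera_model("wrist");a=get_image("wrist");o=get_obs();print(o["ee_pos"],o["ft_force"],o["t"])
for th in("hasp_hinge","hasp_end"):print(th,[(x["at"],round(x["conf"],2)) for x in tip_of("wrist",th)[:2]])
b=get_image("side")[80:200,130:290]
cv2.imwrite("pics/m7.png",np.hstack([cv2.resize(b,(400,300)),cv2.resize(a,(400,300))]))
E
```

```text
[523.04471968 254.34285862 152.60052124] [0.23267932 0.16377311 0.0806065 ] 20.0167
hasp_hinge [([284.0, 211.7], 0.69)]
hasp_end [([196.6, 248.4], 0.82)]
```

View pics/m7.png

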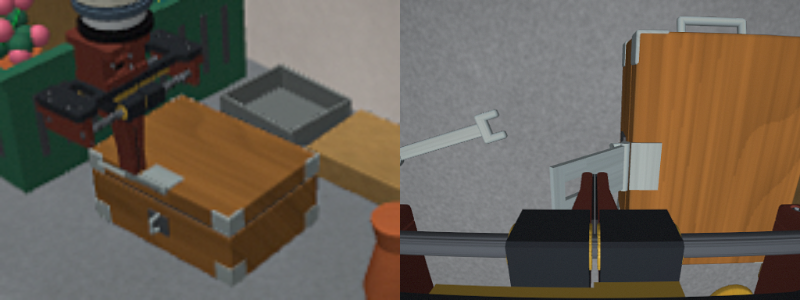

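The hasp is over the front edge, leaning outward. Pressing on outward and down.

Emit:
arm_command(targets=[[-6, 4, 0, 0], [-6, 5, 0, 0], [-5, 5, 0, 0], [-5, 6, 0, 0], [0, 6, 0, 0], [0, 6, 0, 0], [0, 6, 0, 0], [0, 6, 0, 0], [0, 6, 0, 0], [0, 6, 0, 0], [0, 6, 0, 0], [0, 6, 0, 0], [0, 6, 0, 0], [0, 3, 0, 0], [0, 0, 0, 0], [0, 0, 0, 0]])

```text
t: 21.5
ee_pos: [501.4, 251.7, 75.4]
orientation: [-1.569, -0.092, 0.093]
ft_force: [-0.9, 0.4, -0.7]
width: 0.3
```

Emit:
arm_command(targets=[[4, 0, 0, 0], [4, 0, 0, 0], [4, 0, 0, 0], [4, 0, 0, 0], [3, 0, 0, 0], [3, 0, 0, 0], [0, 0, 0, 0], [0, 0, 0, 0]])

```text
t: 22.17
ee_pos: [524.0, 254.5, 75.8]
orientation: [-1.569, -0.093, 0.092]
ft_force: [-0.5, -0.4, 0.4]
width: 0.3
```

Emit:
arm_command(targets=[[2, 0, 0, 0], [2, 0, 0, 0], [0, 0, 0, 0], [0, 0, 0, 0]])

```text
t: 22.5
ee_pos: [527.5, 254.9, 75.7]
orientation: [-1.569, -0.093, 0.093]
ft_force: [-0.8, -0.3, -0.4]
width: 0.5
```

Emit:
arm_command(targets=[[1.5, 0, 0, 0], [0, 0, 0, 0], [0, 0, 0, 0]])

```text
t: 22.75
ee_pos: [528.9, 255.0, 75.7]
orientation: [-1.569, -0.093, 0.093]
ft_force: [-1.5, -1.0, -0.6]
width: 0.9
```

Emit:
arm_command(targets=[[1.5, 0, 0, 0], [0, 0, 0, 0], [0, 0, 0, 0]])

```text
t: 23.0
ee_pos: [530.5, 255.2, 75.7]
orientation: [-1.569, -0.093, 0.093]
ft_force: [-1.7, 0.4, -0.8]
width: 0.2
```

Emit:
arm_command(targets=[[1.5, 0, 0, 0], [0, 0, 0, 0], [0, 0, 0, 0]])

```text
t: 23.25
ee_pos: [532.0, 255.4, 75.7]
orientation: [-1.569, -0.093, 0.092]
ft_force: [-0.8, 0.2, -0.4]
width: 0.4
```

Emit:
arm_command(targets=[[1.5, 0, 0, 0], [0, 0, 0, 0], [0, 0, 0, 0]])

```text
t: 23.5
ee_pos: [533.5, 255.6, 75.7]
orientation: [-1.569, -0.093, 0.092]
ft_force: [-1.4, -0.2, -0.4]
width: 0.3
```

```bash
python3 - <<'E'
from h import *
w=camera_model("wrist");a=get_image("wrist");o=get_obs();print(o["ee_pos"],o["ft_force"],o["t"])
b=get_image("side")[80:200,130:290]
cv2.imwrite("pics/m8.png",np.hstack([cv2.resize(b,(400,300)),cv2.resize(a[100:340,100:420],(400,300))]))
E
```

```text
[533.49055328 255.60022266  75.71625374] [-1.85158065 -0.39762334  0.11765866] 23.55
```

View pics/m8.png

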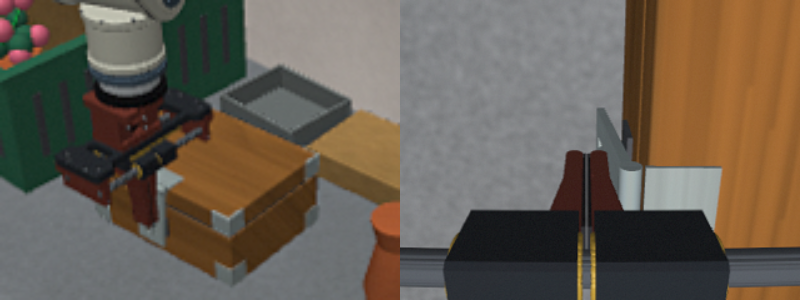

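The hasp still slants out a little in the wrist crop, at about (620,140). Pushing further.

Emit:
arm_command(targets=[[2, 0, 0, 0], [2, 0, 0, 0], [0, 0, 0, 0], [0, 0, 0, 0]])

```text
t: 23.93
ee_pos: [535.1, 255.7, 75.6]
orientation: [-1.57, -0.089, 0.096]
ft_force: [-10.1, 0.8, 6.3]
width: 0.6
```

Emit:
arm_command(targets=[[1.5, 0, 0, 0], [0, 0, 0, 0], [0, 0, 0, 0]])

```text
t: 24.18
ee_pos: [535.1, 255.7, 75.5]
orientation: [-1.57, -0.087, 0.099]
ft_force: [-15.9, 0.4, 10.8]
width: 0.4
```

Emit:
arm_command(targets=[[1.5, 0, 0, 0], [0, 0, 0, 0], [0, 0, 0, 0]])

```text
t: 24.43
ee_pos: [535.1, 255.7, 75.4]
orientation: [-1.571, -0.084, 0.101]
ft_force: [-21.3, 0.4, 15.1]
width: 0.5
```

Firm stop with an upward component, so something may be blocking the finger before the hasp is home. Backing off to look.

Emit:
arm_command(targets=[[-5, 0, 0, 0], [-10, 0, 0, 0], [-20, 0, 0, 0], [-25, 0, 0, 0], [-25, 0, 0, 0], [0, 0, 0, 0], [0, 0, 0, 0]])

```text
t: 25.02
ee_pos: [455.4, 246.4, 75.9]
orientation: [-1.569, -0.094, 0.093]
ft_force: [0.4, -0.1, 0.6]
width: 0.5
```

```bash
python3 - <<'E'
from h import *
w=camera_model("wrist");a=get_image("wrist");o=get_obs();print(o["ee_pos"],o["ft_force"],o["t"])
for th in("hasp_hinge","hasp_end"):print(th,[(x["at"],round(x["conf"],2)) for x in tip_of("wrist",th)[:2]])
H=np.array([546.5,260.3,100]);c,s=np.cos(.122),np.sin(.122)
for an in(0,.1,.2,.4,.6):print(an,proj(w,H+[-75*np.sin(an)*c,-75*np.sin(an)*s,-75*np.cos(an)]).round())
b=get_image("side")
for th in("hasp_hinge","hasp_end"):print(th,[(x["at"],round(x["conf"],2)) for x in tip_of("side",th)[:2]])
m=camera_model("side")
for an in(0,.1,.2,.4,.6):print(an,proj(m,H+[-75*np.sin(an)*c,-75*np.sin(an)*s,-75*np.cos(an)]).round())
cv2.imwrite("pics/m9.png",np.hstack([cv2.resize(b[120:200,150:230],(400,400),interpolation=3),cv2.resize(a[100:300,220:420],(400,400))]))
E
```

```text
[456.75193109 246.87052744  76.15691459] [0.63608829 0.66284015 0.28906702] 25.0667
hasp_hinge [([448.0, 273.0], 0.88)]
hasp_end [([374.0, 214.5], 0.94)]
0 [[382. 211.]]
0.1 [[372. 212.]]
0.2 [[362. 212.]]
0.4 [[343. 215.]]
0.6 [[325. 219.]]
hasp_hinge [([187.2, 156.4], 0.8)]
hasp_end [([191.5, 174.8], 0.75)]
0 [[192. 174.]]
0.1 [[190. 175.]]
0.2 [[189. 176.]]
0.4 [[185. 178.]]
0.6 [[182. 178.]]
```

View pics/m9.png

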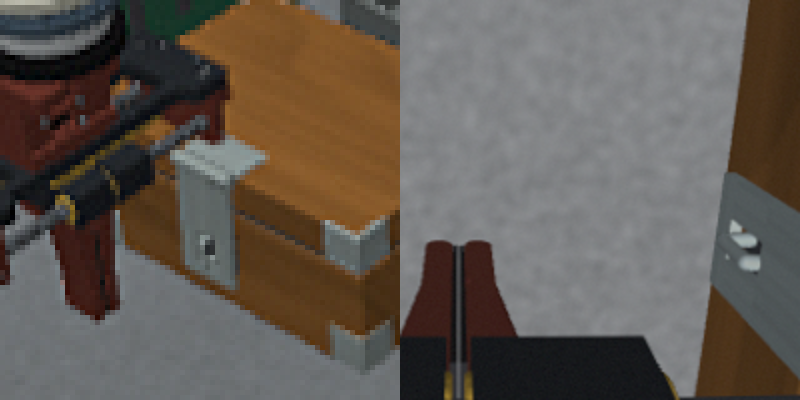

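Hasp lies nearly flat and the staple shows through the slot at (742,245) in the right crop. Now I'll quantify the angle relative to the hinge.

```bash
python3 - <<'E'
from h import *
obs=[]
for n in("wrist","wrist","top","side"):
    m=camera_model(n);get_image(n);d=tip_of(n,"hasp_hinge");e=tip_of(n,"hasp_end")
    if d and e and min(d[0]["conf"],e[0]["conf"])>.5:obs.append((n,m,d[0]["at"],e[0]["at"]));print(n,d[0]["at"],e[0]["at"])
c,s=np.cos(.122),np.sin(.122)
def f(p,o):
    H=p[:3];a=p[3];u=-75*np.sin(a)-2*np.cos(a);h=-75*np.cos(a)+2*np.sin(a)
    E=H+[u*c,u*s,h]
    r=[np.r_[proj(m,H)[0]-d,proj(m,E)[0]-e] for n,m,d,e in o];return np.concatenate(r+[(p[:3]-[546,260.5,100])/3])
for name,o in(("all",obs),("wrist",[x for x in obs if x[0]=="wrist"]),("fixed",[x for x in obs if x[0]!="wrist"])):
    if o:
        r=least_squares(f,[546,260,100,.1],args=(o,));print(name,r.x.round(2),r.fun.round(1))
E
```

```text
wrist [448.0, 273.3] [374.4, 213.2]
wrist [448.8, 274.6] [375.0, 214.2]
side [188.0, 152.9] [192.0, 175.5]
all [5.4714e+02 2.5957e+02 1.0116e+02 4.0000e-02] [-0.6  0.9 -0.3 -0.1  0.3 -0.3  0.3 -1.1  2.2  0.  -0.7 -0.8  0.4 -0.3
  0.4]
wrist [5.4797e+02 2.5909e+02 1.0020e+02 5.0000e-02] [-0.5  0.8 -0.3  0.2  0.4 -0.4  0.3 -0.9  0.7 -0.5  0.1]
fixed [ 5.4437e+02  2.6108e+02  9.9600e+01 -2.0000e-02] [ 1.1  0.6 -0.7 -0.9 -0.5  0.2 -0.1]
```

All fits put the hasp at about 0.04 rad (‑0.02 to 0.05), within 0.15. The arm is clear of everything, so I'm handing in.

```bash
python3 - <<'E'
from h import *
v=[]
for n in("side","top"):
    m=camera_model(n);get_image(n);d=tip_of(n,"band_under");print(n,d[0]["at"] if d else None)
    if d:v.append((m,d[0]["at"]))
if len(v)>1:print(tri(v))
o=get_obs();print(o["t"],o["ft_force"],o["ee_pos"])
close_job()
E
```

```text
side [361.6, 211.5]
top [342.9, 167.9]
(array([ 614.5, -247.9,  167.1]), array([-0.1,  0. ,  0.2, -0.1]))
26.1167 [-0.30959034  0.24474012 -0.37017258] [455.87874428 246.39709168  75.69373647]
the job is handed in; nothing more can be done
```

The headphones are hanging on the display rail and the hasp is down over the catch. I handed the job in at about 26 s of the 64 s allowed. It reported no verdict.

- **Headphones:** I gripped them by the pad, lowered them slowly until the band touched the bar at the expected height, and let go. In the last check the band's underside measured (614.5, -247.9, 167.1), about 6–7 mm sideways of the bar's middle line and about 2 mm above its top. A reading soon after release put it at z 157.6, which disagrees by about 10 mm, but both are inside the limits.
- **Hasp:** I swept it over with the closed fingers and pressed it against the front of the case with about 21 N. The camera fits gave an angle of about 0.04 rad (between -0.02 and 0.05, limit 0.15), and the staple showed through the slot. The final press also had an upward force, so the finger may have touched the hinge barrel. I judged the hasp home from the camera fits, not from that force.
- **End state:** The arm stood about 80 mm from the case at hand-in with only sensor noise on the force reading. I saw no bystander move in the pictures, but did not measure their positions again at the end.

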